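Sweep spacer washers through the gate of a sorting stand

TASK

With the fingertips, sweep the three loose steel washers across the deck of the sorting stand and out through the narrow gate, one at a time, so that each drops into the catch slot beyond it. Only push or slide them along the deck: do not pick any up. Leave the nut and the socket standing on the deck, and everything else on the bench, where they are, and finish with the hand clear.

Things in the scene. Friction and masses are not known exactly. Their poses are not given: they have to be found in the camera images.
- stand: fixed grey sheet-metal sorting stand. Origin on the bench under the deck; x points to the gate (within 25 degrees of straight away from the robot), y left, z up. Flat dark steel deck, top 80 mm above the bench, x -130 to +94 mm, y -150 to +150 mm. 4 mm thick rims along back (10 mm above the deck) and sides (12 mm). The gate plate, 18 mm above the deck, closes the front at x +94 to +98 mm
- gate (a point): middle of the gate, the 52 mm wide opening in the gate plate (stand y -26 to +26 mm), on the deck's edge, at deck height, in the plane of the plate's near face. Its x axis points out through the gate. In the gate the plate is cut down to 40 mm below the deck: a washer pushed until its centre is past this point tips over the edge and drops into the slot
- slot (a point): middle of the floor of the catch slot: an open-topped pocket right beyond the gate plate, inside about 64 mm along stand x (+98 to +162 mm) by 68 mm along y, floor 6 mm above the bench (74 mm below the deck), side and far walls as high as the deck
- washer0: flat plain steel washer (thick spacer washer), 40 mm outside diameter, 21 mm hole, 8 mm thick, about 40 to 80 g, lying loose on the deck of the stand; the three washers are alike. Origin: centre of its underside; z is its axis (up)
- washer1: flat plain steel washer (thick spacer washer), 40 mm outside diameter, 21 mm hole, 8 mm thick, about 40 to 80 g, lying loose on the deck of the stand; the three washers are alike. Origin: centre of its underside; z is its axis (up)
- washer2: flat plain steel washer (thick spacer washer), 40 mm outside diameter, 21 mm hole, 8 mm thick, about 40 to 80 g, lying loose on the deck of the stand; the three washers are alike. Origin: centre of its underside; z is its axis (up)
- nut: bystander on the deck, in one front corner: steel hexagon nut, 30 mm across flats, 18 mm high; origin centre of its underside; leave it alone
- socket: bystander on the deck, in the other front corner: wrench socket standing upright, 27 mm diameter, 40 mm high; origin centre of its underside; leave it alone
- oilcan: bystander on the bench to the stand's left: upright grey can, 66 mm diameter, 130 mm high; origin centre of its underside
- jar: bystander on the bench to the stand's right: upright jar, 60 mm diameter, 80 mm high; origin centre of its underside
- wrench: bystander: wrench, 200 mm long, lying on the bench beyond the stand
- screwdriver: bystander: screwdriver, 200 mm long, lying on the bench beyond the stand
- tape: bystander: roll of black tape, 90 mm diameter, 25 mm high, lying on the bench at the left
- hammer: bystander: hammer, 280 mm long, lying on the bench at the right

How it is judged:
By the outcome, as a careful person would: the job done as asked, in the order asked, and still so for the second after the job is handed in, with the robot touching nothing.
It also fails if it takes over 54 s, if anything falls off the work surface, if the arm or the gripper's body presses on something with over 40 N, if the wrist force passes 120 N, or if a joint passes its speed limit or range.

ROBOT

A 7-joint arm with a two-finger parallel gripper is mounted at the origin on the work surface. World frame = base frame: x ahead of the robot, y to its left, z up, the work surface at z = 0. Lengths are in m, angles in degrees, forces in N, time in s.
With the tool pointing down it reaches from about 0.425 to 0.875 m from the base axis. Payload 4.7 kg.
Tool frame: the origin (TCP) lies midway between the tips of the shut fingers; the grasp point (between the pads) lies 19 mm behind it; z points along the fingers, y is the direction in which the jaws open and shut (so a half turn about z gives the same grasp; the last joint's range is limited). The gripper opens to 87 mm and grips with 3 to 60 N. Pads are 19 mm wide; open, the fingers measure 117 mm over their backs; the gripper's body (75 mm by 190 mm) begins 51 mm behind the grasp point.
Start: joints at [-73.963, 18.392, -4.016, 83.108, 1.295, 78.541, -3.26], TCP at [0.171, 0.627, 0.223] pointing down, gripper open.
Joint ranges: [-163.93, 163.93], [-17.29, 119.83], [-79.2, 71.16], [3.27, 140.29], [-89.18, 269.18], [5.43, 117.66], [-154.24, 154.24]. Speed limits (degrees/s): [147.25, 147.25, 180, 180, 180, 180, 180].

INTERFACE

Orientations are given as [roll, pitch, yaw] about the fixed x, y, z axes, in that order (R = Rz(yaw) Ry(pitch) Rx(roll)).
In Python, from cell import env gives the robot as it stands. The module is installed in compiled form; this text tells all that it offers.
- The arm moves only by the tool servo_tool, never from a script. Its argument "plan" is a list of rows, each a list of 3 entries, a list of its own where there are three numbers: the opening, from 0 (shut) to 1 (fully open), then the shift along the tool's x, y, z in cm, then the turn, a rotation vector about the tool's x, y, z in degrees. A call has 1 to 20 rows; each row shifts and turns the pose as measured when the row begins, along the tool's axes as they then stand; what a row does not reach is not made up. A row lasts 1/12 s, in which the tool goes at most 41.7 mm and 7.16 degrees, less where a joint would pass 70% of its speed; a pose out of reach is approached as far as the arm can. A call is refused whole if a number of a shift passes 4.17 or a number of a turn 7.16, either way. A call with a gripper value outside its range is refused whole. The fingers move at their own pace and stop on an object; "force" is the grip in N (left out, the last holds). Time passes only in rows, so rows that do not move let the fingers close. It gives the time, the measured TCP pose, the force and the opening at its end, in the units of the state.
- env.get_obs(): the state, without advancing time (a new reading comes with each control period).
- env.read_camera(name): name is "scene" or "top" or "wrist"; returns a dict with "image" (400x640x3 uint8, blue, green, red), "fx", "fy", "cx", "cy" (pixels), "rvec" (rotation vector, rad) and "tvec" (3), from world to camera coordinates, as OpenCV has them; the wrist camera has in their place "T_tool_cam" (4x4, takes a point from camera to tool coordinates, whose origin is the TCP and whose axes are the flange's). Camera axes: x right, y down, z forward; pixel columns grow to the right and rows downward; lengths in m; the calibration is good to about 2 mm. The wrist camera is an equidistant fisheye: a pixel r from the principal point sees the ray r / f radians off the axis. A picture is of the moment at which its call begins: read the wrist's pose just before it. There is no depth.
- env.sign_off(): hands the job in, once; it reports no verdict.
The state is a dict: "time_s": time; "qpos": joint angles; "joint_velocities": joint speeds; "effort": joint torques, N m; "tool_pos": TCP position; "tool_rot": TCP orientation; "force": force on the tool from outside, world axes, zero at the start; "wrist_torque": the same for the moment, N m; "grip_width": finger opening in m.
Only numpy, scipy, OpenCV 4.12 (cv2) and the standard library are available. Lean on these libraries where they do the work, as an engineer would, in place of code of your own. Each camera call takes 0.05 s, during which the arm holds its last target. There are 200 camera calls.

## Working session

There is one attempt and no reset: what is moved stays moved. The work goes in short steps, Python scripts to look and compute and a tool call to move; the robot and the scene stay as the last step left them, time stands still between calls to the robot, and variables do not carry over. Pictures are saved under pics/ and viewed, about 8 in all and at most 12, crops included, and the job is handed in when it is done.

Besides the shell and the picture viewer there is one more tool, called as a command line: name --argument value ..., lists and objects as JSON in quotes. servo_tool: Moves the arm, as the interface text tells. Its arguments: {"type":"object","properties":{"plan":{"type":"array"},"force":{"type":"number"}},"required":["plan"]}

```bash
mkdir -p pics; python3 - <<'E'
from cell import env
import cv2
for n in("top","scene"):
    c=env.read_camera(n); cv2.imwrite(f"pics/{n}0.png",c["image"]); print(n,{k:v for k,v in c.items() if k!="image"})
print(env.get_obs())
E
```

```text
top {'fx': 467.44080330857764, 'fy': 467.44080330857764, 'cx': 329.8872915350164, 'cy': 196.31052166509147, 'rvec': array([ 2.19473781, -2.15942132,  0.10022116]), 'tvec': array([-0.06209532,  0.61952884,  1.51589239])}
scene {'fx': 442.30187019166004, 'fy': 442.30187019166004, 'cx': 311.8122986166505, 'cy': 194.86202082274463, 'rvec': array([ 2.02187583,  1.37953043, -0.58649476]), 'tvec': array([-0.18403643, -0.33801592,  2.07501729])}
{'time_s': 0.1, 'qpos': array([-73.96065075,  18.43431813,  -4.0142874 ,  83.16805054,
         1.29399236,  78.54238346,  -3.2590331 ]), 'joint_velocities': array([-0.02243683, -0.15187368,  0.0406239 , -0.1908954 , -0.05676184,
       -0.01719083, -0.05328663]), 'effort': array([ 2.63624552e-04, -4.92568803e+01, -4.05470403e-01, -3.13403070e+01,
       -6.41259528e-02,  3.94364214e-02,  6.60993760e-05]), 'tool_pos': array([0.17068993, 0.62666348, 0.22157512]), 'tool_rot': array([-1.79900421e+02,  4.96860352e-03,  1.64769838e+02]), 'force': array([-0.00483165,  0.45703518,  0.48739217]), 'wrist_torque': array([ 0.01553519, -0.00925433, -0.06780518]), 'grip_width': 0.08697883105129928}
```

View pics/top0.png

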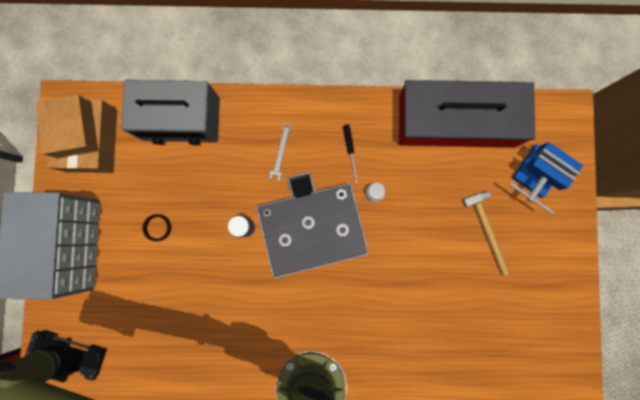

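View pics/scene0.png

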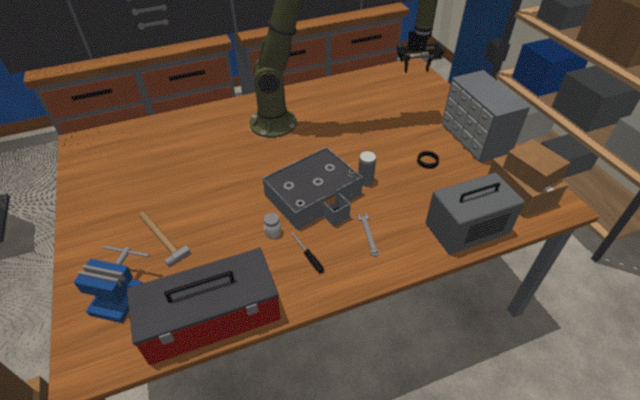

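The top view shows the deck corners at about (258,206), (350,185), (367,254) and (274,276), with the slot at (300,185). The washers are at about (285,240), (308,223) and (343,230), the nut at (341,195) and the socket at (267,212).

```bash
cat > h.py <<'E'
import numpy as np, cv2
from scipy.spatial.transform import Rotation as R
from cell import env
def ray_plane(o,d,z): return o+d*((z-o[2])/d[2])
def top_pt(c,u,v,z):
    Rm=cv2.Rodrigues(c["rvec"])[0]
    return ray_plane(-Rm.T@c["tvec"],Rm.T@np.array([(u-c["cx"])/c["fx"],(v-c["cy"])/c["fy"],1]),z)
def wrist_pt(c,o,u,v,z):
    x,y=u-c["cx"],v-c["cy"]; r=np.hypot(x,y); th=r/c["fx"]
    d=np.array([x/r*np.sin(th),y/r*np.sin(th),np.cos(th)])
    Rt=R.from_euler("xyz",o["tool_rot"],degrees=True).as_matrix(); T=c["T_tool_cam"]
    return ray_plane(o["tool_pos"]+Rt@T[:3,3],Rt@T[:3,:3]@d,z)
E
python3 - <<'E'
from h import *
c=env.read_camera("top"); im=c["image"]
crop=im[170:285,245:395]; cv2.imwrite("pics/crop.png",cv2.resize(crop,None,fx=5,fy=5,interpolation=cv2.INTER_CUBIC))
hsv=cv2.cvtColor(im,cv2.COLOR_BGR2HSV)
m=(hsv[...,1]<90).astype(np.uint8)*255; roi=np.zeros_like(m); roi[170:285,250:372]=1
m=cv2.morphologyEx(m*roi,cv2.MORPH_OPEN,np.ones((29,29),np.uint8))
cs=max(cv2.findContours(m,0,1)[0],key=cv2.contourArea); b=cv2.boxPoints(cv2.minAreaRect(cs)); print(b)
P=[top_pt(c,*p,0.09)for p in b]; print(np.round(P,4)); print([np.linalg.norm(P[i]-P[i-1]) for i in range(4)])
br=((im.min(2)>105)*255).astype(np.uint8)*roi
n,l,s,ce=cv2.connectedComponentsWithStats(br)
for i in range(1,n):
    if s[i,4]>8: print(s[i],ce[i],np.round(top_pt(c,*ce[i],0.088),4))
E
```

```text
[[254.48856 199.82623]
 [349.35416 177.50491]
 [367.59677 255.03607]
 [272.73117 277.3574 ]]
[[ 0.5998  0.1865  0.09  ]
 [ 0.6759 -0.1128  0.09  ]
 [ 0.4321 -0.173   0.09  ]
 [ 0.3582  0.1223  0.09  ]]
[np.float64(0.24998542665436407), np.float64(0.3088687977989111), np.float64(0.2512123302352646), np.float64(0.3043991576719146)]
[269 170  13  11  92] [275.10869565 174.07608696] [0.6833 0.1237 0.088 ]
[354 170   4  13  27] [355.37037037 176.40740741] [ 0.68   -0.1321  0.088 ]
[367 184   5  16  61] [369.37704918 191.78688525] [ 0.6315 -0.1771  0.088 ]
[335 186  13  15 118] [341.13559322 193.56779661] [ 0.6244 -0.0875  0.088 ]
[351 189   4  15  22] [352.63636364 195.68181818] [ 0.6183 -0.1241  0.088 ]
[263 209   8   8  41] [266.82926829 212.73170732] [0.5597 0.1466 0.088 ]
[258 214   3   6  10] [259.  216.5] [0.5474 0.171  0.088 ]
[301 215  15  15 156] [307.84615385 222.18589744] [0.5319 0.0163 0.088 ]
[260 222   3   6   9] [260.77777778 224.55555556] [0.5221 0.1646 0.088 ]
[335 223  15  14 164] [342.21341463 229.55487805] [ 0.5105 -0.0925  0.088 ]
[262 230   3   7  14] [262.92857143 233.        ] [0.4956 0.1571 0.088 ]
[278 233  15  14 157] [284.69426752 239.60509554] [0.476 0.088 0.088]
[362 233   6  18  29] [364.55172414 242.20689655] [ 0.4719 -0.1633  0.088 ]
[264 239   3   6  10] [265.  241.5] [0.4691 0.1498 0.088 ]
[266 248   6  18  30] [268.5 256.5] [0.4225 0.1375 0.088 ]
[353 253  14   5  26] [359.88461538 255.11538462] [ 0.4313 -0.149   0.088 ]
[313 266   7   2   9] [315.88888889 266.44444444] [ 0.3939 -0.0116  0.088 ]
[271 268   3   7  14] [271.92857143 271.        ] [0.3777 0.1255 0.088 ]
[279 273  13   4  17] [284.94117647 274.23529412] [0.3683 0.0846 0.088 ]
```

View pics/crop.png

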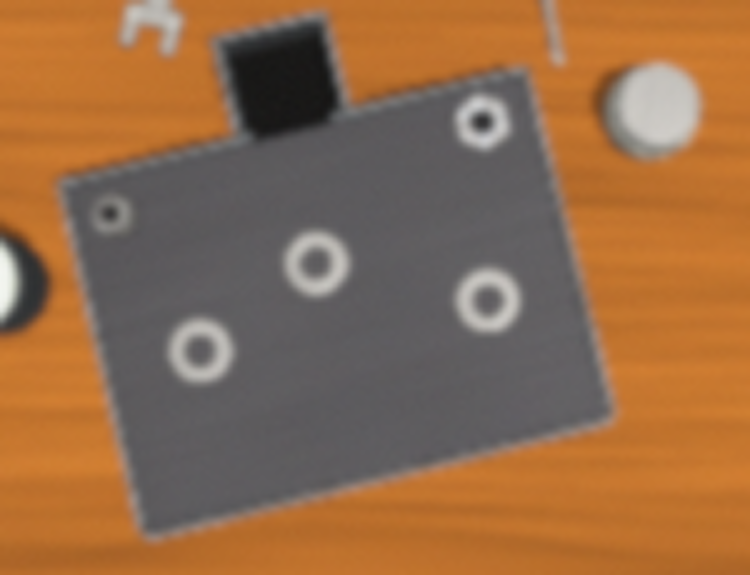

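The zoomed crop agrees: the nut is front right (crop 482,122) and the socket front left (111,214). The three washers are at (201,351), (317,263) and (488,300), and the gate is around (292,127).

```bash
python3 - <<'E'
from h import *
c=env.read_camera("top")
t=lambda x,y,z: top_pt(c,245+x/5,170+y/5,z)[:2]
FL,FR,BR,BL=t(62,182,.098),t(525,70,.098),t(612,412,.09),t(145,538,.09)
print(FL,FR,BR,BL,[np.linalg.norm(a-b) for a,b in((FL,FR),(FR,BR),(BR,BL),(BL,FL))])
# rigid fit to corners
S=np.array([[98,154],[98,-154],[-134,-154],[-134,154]])/1e3; W=np.array([FL,FR,BR,BL])
s0,w0=S.mean(0),W.mean(0);a=S-s0;b=W-w0
th=np.arctan2((a[:,0]*b[:,1]-a[:,1]*b[:,0]).sum(),(a*b).sum()); Q=np.array([[np.cos(th),-np.sin(th)],[np.sin(th),np.cos(th)]])
o=w0-Q@s0; print("yaw",np.degrees(th),"o",o,"res",W-(S@Q.T+o))
for n,p,z in(("L",(201,351),.088),("M",(317,263),.088),("R",(488,300),.088),("nut",(482,122),.098),("sock",(111,214),.12),("gate",(292,127),.08)):
    w=t(*p,z); print(n,w,"stand mm",1e3*Q.T@(w-o))
E
```

```text
[0.57860068 0.17544074] [ 0.65425615 -0.11479434] [ 0.44024893 -0.17235983] [0.35753289 0.1182841 ] [np.float64(0.2999335853056434), np.float64(0.22161424778467667), np.float64(0.3021851070651963), np.float64(0.22833713461550312)]
yaw 15.078076566533078 o [0.52503996 0.0063251 ] res [[-0.00100457 -0.00507572]
 [-0.00547069  0.00208545]
 [ 0.00453485  0.0048713 ]
 [ 0.00194041 -0.00188102]]
L [0.47418247 0.08640605] stand mm [-28.27472259  90.55376259]
M [0.53065366 0.01456848] stand mm [7.56482084 6.49925721]
R [ 0.50909549 -0.09369798] stand mm [-41.41504487 -92.43178888]
nut [ 0.62081397 -0.08808309] stand mm [  67.91784169 -116.07209975]
sock [0.55783294 0.14119739] stand mm [ 66.74899844 121.69833995]
gate [0.61731356 0.03260318] stand mm [95.93267318  1.36978821]
```

servo_tool --plan '[[0.3,[0,0,0],[0,0,7]],[0.3,[0,0,0],[0,0,7]]]'

```text
time_s: 0.37
tool_pos: [0.1706, 0.6264, 0.2211]
tool_rot: [-179.9, 0.0, 150.4]
force: [-0.3, 0.6, -0.0]
grip_width: 0.0803
```

servo_tool --plan '[[0.3,[-3.45,-1.45,0],[0,0,0]],[0.3,[-3.45,-1.45,0],[0,0,0]],[0.3,[-3.45,-1.45,0],[0,0,0]],[0.3,[-3.45,-1.45,0],[0,0,0]],[0.3,[-3.45,-1.45,0],[0,0,0]],[0.3,[-3.45,-1.45,0],[0,0,0]],[0.3,[-3.45,-1.45,0],[0,0,0]],[0.3,[-3.45,-1.45,0],[0,0,0]],[0.3,[-3.45,-1.45,0],[0,0,0]],[0.3,[-3.45,-1.45,0],[0,0,0]],[0.3,[-3.45,-1.45,0],[0,0,0]],[0.3,[-2.1,-2.6,0],[0,0,0]],[0.3,[-2.1,-2.6,0],[0,0,0]],[0.3,[-2.1,-2.6,0],[0,0,0]],[0.3,[-2.1,-2.6,0],[0,0,0]],[0.3,[-2.1,-2.6,0],[0,0,0]],[0.3,[-2.1,-2.6,0],[0,0,0]],[0.3,[-2.1,-2.6,0],[0,0,0]],[0.3,[-2.1,-2.6,0],[0,0,0]],[0.3,[-2.1,-2.6,0],[0,0,0]]]'

```text
time_s: 2.03
tool_pos: [0.4766, -0.0196, 0.2158]
tool_rot: [-179.9, -0.3, 151.0]
force: [0.1, -0.2, -1.0]
grip_width: 0.0262
```

servo_tool --plan '[[0.3,[0,0,0],[0,0,7.1]],[0.3,[0,0,0],[0,0,7.1]],[0.3,[0,0,0],[0,0,7.1]],[0.3,[0,0,0],[0,0,7.1]],[0.3,[0,0,0],[0,0,7.1]],[0.3,[0,0,0],[0,0,7.1]],[0.3,[0,0,0],[0,0,7.1]],[0.3,[0,0,0],[0,0,7.1]],[0.3,[0,0,0],[0,0,7.1]],[0.3,[0,0,0],[0,0,7.1]],[0.3,[0,0,0],[0,0,7.1]],[0.3,[0,0,0],[0,0,7.1]],[0.3,[0,0,0],[0,0,7.1]],[0.3,[0,0,0],[0,0,7.1]],[0.3,[0,0,0],[0,0,7.1]],[0.3,[0,0,0],[0,0,7.1]],[0.3,[0,0,0],[0,0,7.1]],[0.3,[0,0,0],[0,0,7.1]],[0.3,[0,0,0],[0,0,7.1]]]'

```text
time_s: 3.62
tool_pos: [0.474, -0.0329, 0.2149]
tool_rot: [-179.9, 0.3, 14.6]
force: [-0.0, -0.0, 0.9]
grip_width: 0.0262
```

```bash
python3 - <<'E'
from h import *
o=env.get_obs(); c=env.read_camera("wrist"); cv2.imwrite("pics/w1.png",c["image"]); print(o["time_s"],o["tool_pos"],o["tool_rot"],o["qpos"],o["grip_width"]); print({k:v for k,v in c.items() if k!="image"})
E
```

```text
3.6167 [ 0.47402309 -0.03287369  0.21488389] [-179.85747115    0.27774017   14.60962385] [-28.44247616  -3.78918485  28.27183096 108.29688707   1.78262766
  75.35274672 -76.07389621] 0.026176200664454145
{'fx': 309.70691628693146, 'fy': 309.70691628693146, 'cx': 318.2085336290375, 'cy': 201.4259243313342, 'T_tool_cam': array([[-3.00147743e-04, -9.58871155e-01, -2.83841538e-01,
         7.66598425e-02],
       [ 9.99999872e-01, -4.03131308e-04,  3.04406743e-04,
         2.05942200e-04],
       [-4.06312256e-04, -2.83841410e-01,  9.58871153e-01,
        -1.63149442e-01],
       [ 0.00000000e+00,  0.00000000e+00,  0.00000000e+00,
         1.00000000e+00]])}
```

View pics/w1.png

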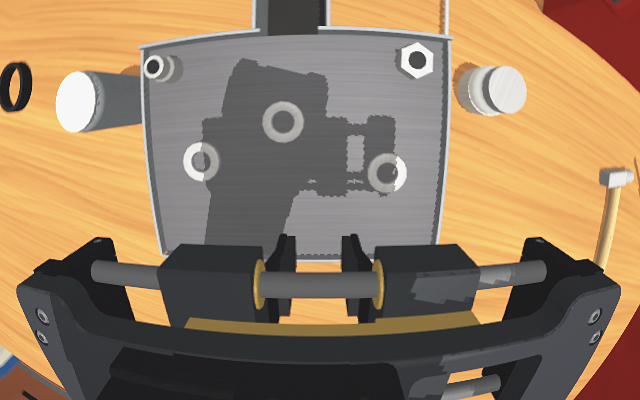

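The wrist view shows the washers at about (201,161), (283,122) and (387,173), and the gate at row ~33, columns ~261–320. The fingertips are near (318,245).

```bash
python3 - <<'E'
from h import *
o=env.get_obs(); c=env.read_camera("wrist")
pts={"L":(201,161,.088),"M":(283,122,.088),"R":(387,173,.088),"nut":(417,60,.098),"sock":(153,67,.12),"gl":(261,34,.08),"gr":(320,34,.08),"FL":(142,46,.098),"FR":(449,39,.098)}
W={k:wrist_pt(c,o,*v)[:2] for k,v in pts.items()}
th=np.arctan2(*(W["FL"]-W["FR"])[::-1])-np.pi/2; print("yaw",np.degrees(th),np.linalg.norm(W["FL"]-W["FR"]),np.linalg.norm(W["gl"]-W["gr"]))
Q=np.array([[np.cos(th),-np.sin(th)],[np.sin(th),np.cos(th)]]); g=(W["gl"]+W["gr"])/2
print("gate",g)
for k,w in W.items(): print(k,w.round(4),(1e3*Q.T@(w-g)).round(1))
print("tcp",(1e3*Q.T@(o["tool_pos"][:2]-g)).round(1))
E
```

```text
yaw 13.998399053097133 0.2978262718244286 0.05634499776958745
gate [0.61650081 0.03062329]
L [0.4764 0.0877] [-122.2   89.2]
M [0.5312 0.0154] [-86.5   5.8]
R [ 0.5088 -0.0928] [-134.3  -93.7]
nut [ 0.6204 -0.0888] [ -25.1 -116.8]
sock [0.5595 0.1419] [-28.4 121.8]
gl [0.6105 0.0581] [ 0.8 28.2]
gr [0.6225 0.0031] [ -0.8 -28.2]
FL [0.5803 0.1745] [ -0.3 148.3]
FR [ 0.6524 -0.1145] [  -0.3 -149.5]
tcp [-153.6  -27.2]
```

servo_tool --plan '[[0.3,[1.4,-1.65,2.5],[0,0,0]],[0.3,[1.4,-1.65,2.5],[0,0,0]],[0.3,[0,0,3.5],[0,0,0]],[0.3,[0,0,2.5],[0,0,0]],[0.3,[0,0,1.2],[0,0,0]],[0.3,[0,0,0],[0,0,0]]]'

```text
time_s: 4.22
tool_pos: [0.4954, 0.0083, 0.0908]
tool_rot: [-179.9, -0.2, 16.3]
force: [-0.6, -0.9, 0.1]
grip_width: 0.026
```

```bash
cat >> h.py <<'E'
G=np.array([.6168,.0312]); TH=np.radians(14.4); QG=np.array([[np.cos(TH),-np.sin(TH)],[np.sin(TH),np.cos(TH)]])
def tog(w): return (1e3*QG.T@(np.asarray(w)[:2]-G)).round(1)
def where():
    o=env.get_obs(); p=o["tool_pos"]; print("t",round(o["time_s"],2),"tcp gate-frame mm",tog(p),"z",round(p[2]*1e3,1),"yaw-stand",round(o["tool_rot"][2]-14.4,2),"rot",o["tool_rot"].round(1),"F",o["force"].round(1)); return o
E
python3 -c "from h import *;where()"
```

```text
t 4.22 tcp gate-frame mm [-123.3    8. ] z 90.8 yaw-stand 1.92 rot [-179.9   -0.2   16.3] F [-0.6 -0.9  0.1]
```

servo_tool --plan '[[0.3,[0,0.2,0.4],[0,0,1.9]],[0.3,[0,0,0.25],[0,0,0]],[0.3,[1,0,0],[0,0,0]],[0.3,[1,0,0],[0,0,0]],[0.3,[1,0.1,0],[0,0,0]]]'

```text
time_s: 4.63
tool_pos: [0.5275, 0.013, 0.0866]
tool_rot: [-179.8, -0.3, 14.6]
force: [0.1, -0.2, -0.4]
grip_width: 0.026
```

```bash
python3 -c "from h import *;where()"
```

```text
t 4.63 tcp gate-frame mm [-91.    4.6] z 86.6 yaw-stand 0.16 rot [-179.8   -0.3   14.6] F [ 0.1 -0.2 -0.4]
```

```bash
python3 - <<'E'
from h import *
o=where(); c=env.read_camera("wrist"); cv2.imwrite("pics/w2.png",c["image"])
E
```

```text
t 4.63 tcp gate-frame mm [-91.    4.6] z 86.6 yaw-stand 0.16 rot [-179.8   -0.3   14.6] F [ 0.1 -0.2 -0.4]
```

View pics/w2.png

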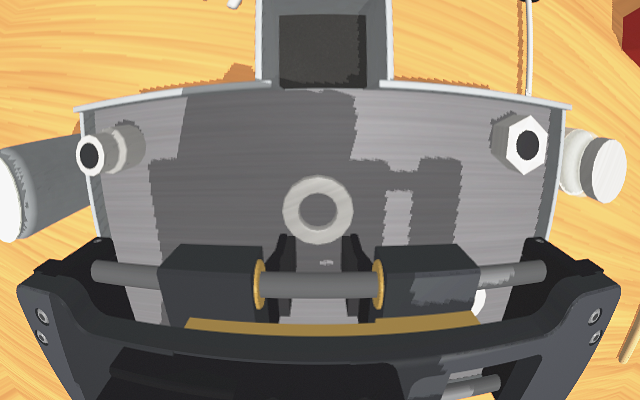

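The washer sits nested against both fingertips at (318,210), in line with the gate at about (325,87). I'll lower slightly and push on.

servo_tool --plan '[[0.3,[0,0,0.3],[0,0,0]],[0.3,[1,0.1,0.05],[0,0,0]],[0.3,[1,0.1,0],[0,0,0]],[0.3,[1,0.1,0],[0,0,0]],[0.3,[1,0.1,0],[0,0,0]],[0.3,[1,0,0],[0,0,0]]]'

```text
time_s: 5.18
tool_pos: [0.5838, 0.0227, 0.0862]
tool_rot: [-179.8, -0.6, 14.7]
force: [0.1, 0.3, -0.1]
grip_width: 0.0264
```

```bash
python3 -c "from h import *;where()"
```

```text
t 5.18 tcp gate-frame mm [-34.1  -0.1] z 86.2 yaw-stand 0.28 rot [-179.8   -0.6   14.7] F [ 0.1  0.3 -0.1]
```

servo_tool --plan '[[0.3,[0.7,0,0.3],[0,0,0]],[0.3,[0.7,0,0.1],[0,0,0]],[0.3,[0.5,0,0],[0,0,0]],[0.3,[0,0,0],[0,0,0]]]'

```text
time_s: 5.52
tool_pos: [0.6049, 0.0278, 0.083]
tool_rot: [-179.9, -0.6, 14.7]
force: [0.2, -0.2, 0.5]
grip_width: 0.0265
```

```bash
python3 - <<'E'
from h import *
o=where(); c=env.read_camera("wrist"); cv2.imwrite("pics/w3.png",c["image"])
E
```

```text
t 5.52 tcp gate-frame mm [-12.4  -0.3] z 83.0 yaw-stand 0.33 rot [-179.9   -0.6   14.7] F [ 0.2 -0.2  0.5]
```

View pics/w3.png

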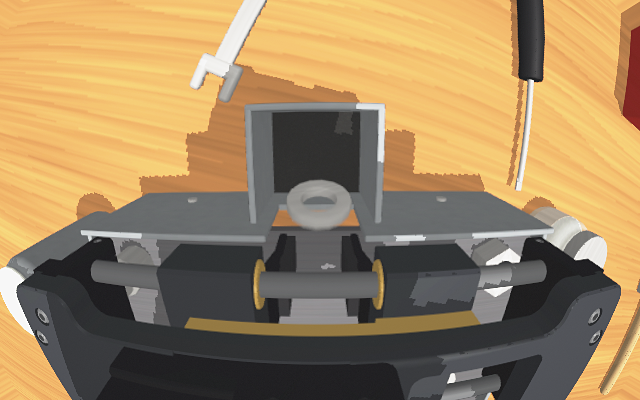

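The washer is tipping over the edge into the slot (318,205). I'll retreat upward and go to the right-hand washer, then check the slot from there.

servo_tool --plan '[[0.3,[-2.0,0,-2.0],[0,0,0]],[0.3,[-2.5,2.0,-3],[0,0,0]],[0.3,[-2.5,2.4,0],[0,0,0]],[0.3,[-2.5,2.4,0],[0,0,0]],[0.3,[-2.5,2.4,0],[0,0,0]],[0.3,[-2.2,2.3,0],[0,0,0]],[0.3,[0,0,0],[0,0,-6.4]],[0.3,[0,0,0],[0,0,-6.4]],[0.3,[0,0,0],[0,0,-6.4]],[0.3,[0,0,0],[0,0,-6.4]],[0.3,[0,0,0],[0,0,-6.4]],[0.3,[0,0,0],[0,0,-6.4]],[0.3,[0,0,0],[0,0,-6.4]],[0.3,[0,0,0],[0,0,0]]]'

```text
time_s: 6.73
tool_pos: [0.4915, -0.1258, 0.1312]
tool_rot: [179.3, -0.9, 61.7]
force: [0.8, -0.2, -0.4]
grip_width: 0.0261
```

```bash
python3 - <<'E'
from h import *
o=where(); c=env.read_camera("wrist"); cv2.imwrite("pics/w4.png",c["image"])
p=np.array(tog(o["tool_pos"])); t=np.array([-156,-115]); a=np.radians(o["tool_rot"][2]-14.4)
d=t-p; print("tool shift mm x,y",d@[np.cos(a),np.sin(a)],d@[np.sin(a),-np.cos(a)])
E
```

```text
t 6.73 tcp gate-frame mm [-160.4 -120.9] z 131.2 yaw-stand 47.27 rot [179.3  -0.9  61.7] F [ 0.8 -0.2 -0.4]
tool shift mm x,y 7.319454903385566 -0.771738244034277
```

View pics/w4.png

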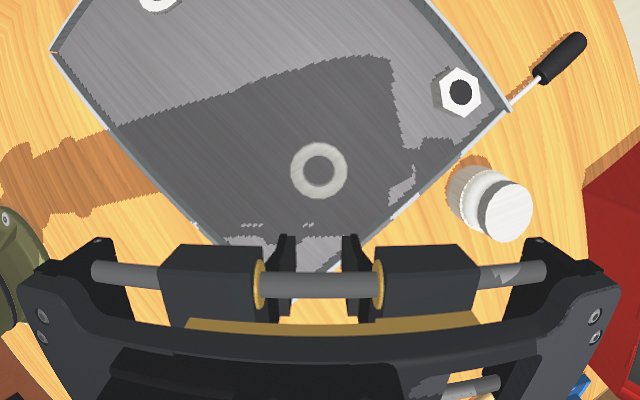

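The washer is at (319,170), centred ahead of the fingertips. I'll correct, descend and check.

servo_tool --plan '[[0.3,[0.7,0,1.0],[0,0,2.3]],[0.3,[0,0,2.0],[0,0,0]],[0.3,[0,0,1.1],[0,0,0]],[0.3,[0,0,0.4],[0,0,0]],[0.3,[0,0,0],[0,0,0]]]'

```text
time_s: 7.2
tool_pos: [0.4969, -0.1193, 0.0855]
tool_rot: [179.1, -1.1, 58.1]
force: [-0.4, 0.2, -0.3]
grip_width: 0.0263
```

```bash
python3 -c "from h import *;where()"
```

```text
t 7.2 tcp gate-frame mm [-153.5 -115.9] z 85.5 yaw-stand 43.74 rot [179.1  -1.1  58.1] F [-0.4  0.2 -0.3]
```

servo_tool --plan '[[0.3,[0,0,0.25],[0,0,0]],[0.3,[1.0,-0.05,0],[0,0,0]],[0.3,[1.0,-0.05,0.05],[0,0,0]],[0.3,[1.0,-0.05,0.05],[0,0,0]],[0.3,[1.0,-0.05,0.05],[0,0,0]],[0.3,[1.0,-0.05,0.05],[0,0,0]]]'

```text
time_s: 7.7
tool_pos: [0.5242, -0.0737, 0.0839]
tool_rot: [179.0, -1.2, 57.8]
force: [0.1, -1.1, -0.6]
grip_width: 0.0263
```

```bash
python3 -c "from h import *;where()"
```

```text
t 7.7 tcp gate-frame mm [-115.7  -78.5] z 83.9 yaw-stand 43.39 rot [179.   -1.2  57.8] F [ 0.1 -1.1 -0.6]
```

servo_tool --plan '[[0.3,[1.0,-0.1,0.05],[0,0,0]],[0.3,[1.0,-0.1,0.05],[0,0,0]],[0.3,[1.0,-0.1,0.05],[0,0,0]],[0.3,[1.0,-0.1,0.05],[0,0,0]],[0.3,[1.0,-0.1,0.05],[0,0,0]],[0.3,[1.0,-0.1,0.05],[0,0,0]],[0.3,[1.0,-0.1,0.05],[0,0,0]],[0.3,[0.5,0,0],[0,0,0]],[0.3,[0,0,0],[0,0,0]]]'

```text
time_s: 8.45
tool_pos: [0.5641, 0.0049, 0.0825]
tool_rot: [178.9, -1.2, 58.1]
force: [0.1, -0.7, 2.1]
grip_width: 0.0261
```

```bash
python3 - <<'E'
from h import *
o=where(); c=env.read_camera("wrist"); cv2.imwrite("pics/w5.png",c["image"])
E
```

```text
t 8.45 tcp gate-frame mm [-57.6 -12.3] z 82.5 yaw-stand 43.72 rot [178.9  -1.2  58.1] F [ 0.1 -0.7  2.1]
```

View pics/w5.png

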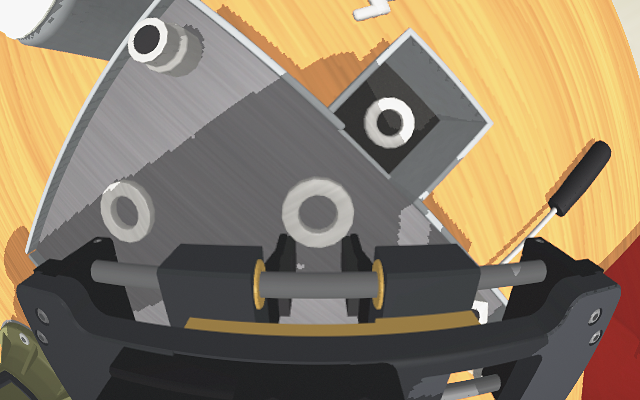

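Washer 1 is lying in the slot (389,122). Washer 2 is nested at (318,211). I'll back off, turn square to the gate and line up behind it.

servo_tool --plan '[[0.3,[-1.5,0,-0.2],[0,0,0]],[0.3,[-1.5,0,-0.5],[0,0,0]],[0.3,[0,0,0],[0,0,6.3]],[0.3,[0,0,0],[0,0,6.3]],[0.3,[0,0,0],[0,0,6.3]],[0.3,[0,0,0],[0,0,6.3]],[0.3,[0,0,0],[0,0,6.3]],[0.3,[0,0,0],[0,0,6.3]],[0.3,[0,0,0],[0,0,6.3]],[0.3,[0,0,0],[0,0,0]]]'

```text
time_s: 9.33
tool_pos: [0.5365, -0.0405, 0.0912]
tool_rot: [-179.7, -1.5, 10.7]
force: [0.7, -0.4, 0.9]
grip_width: 0.0258
```

```bash
cat >> h.py <<'E'
def rings(o,c,zz=.088):
    g=cv2.medianBlur(cv2.cvtColor(c["image"],cv2.COLOR_BGR2GRAY),5)[:260]
    h=cv2.HoughCircles(g,cv2.HOUGH_GRADIENT,1,40,param1=80,param2=22,minRadius=20,maxRadius=45)
    for u,v,r in ([] if h is None else h[0]):
        w=wrist_pt(c,o,u,v,zz); print("ring px",u,v,r,"gate mm",tog(w))
E
python3 - <<'E'
from h import *
o=where(); c=env.read_camera("wrist"); cv2.imwrite("pics/w6.png",c["image"]); rings(o,c)
E
```

```text
t 9.33 tcp gate-frame mm [-95.6 -49.5] z 91.2 yaw-stand -3.71 rot [-179.7   -1.5   10.7] F [ 0.7 -0.4  0.9]
ring px 218.5 163.5 31.6 gate mm [-42.5   3.4]
ring px 547.5 140.5 37.7 gate mm [ -36.4 -205.3]
ring px 247.5 57.5 23.2 gate mm [ 15.1 -18.4]
ring px 428.5 120.5 31.4 gate mm [ -25.5 -116.2]
ring px 63.5 158.5 22.1 gate mm [-25.2 127.4]
```

servo_tool --plan '[[0.3,[0.2,-2.6,0],[0,0,-3.7]],[0.3,[0.5,-2.6,0.2],[0,0,0]],[0.3,[0,0,0.3],[0,0,0]],[0.3,[0,0,0],[0,0,0]]]'

```text
time_s: 9.72
tool_pos: [0.5299, 0.007, 0.0876]
tool_rot: [-179.9, -1.6, 15.0]
force: [-0.5, -0.7, -0.2]
grip_width: 0.0263
```

```bash
python3 -c "from h import *;where()"
```

```text
t 9.72 tcp gate-frame mm [-90.2  -1.9] z 87.6 yaw-stand 0.65 rot [-179.9   -1.6   15. ] F [-0.5 -0.7 -0.2]
```

servo_tool --plan '[[0.3,[0,-0.4,0.4],[0,0,0.5]],[0.3,[1,0,0.05],[0,0,0]],[0.3,[1,0,0.05],[0,0,0]],[0.3,[1,0.05,0.05],[0,0,0]],[0.3,[1,0.05,0.05],[0,0,0]]]'

```text
time_s: 10.13
tool_pos: [0.5692, 0.0169, 0.0826]
tool_rot: [-179.8, -1.5, 14.5]
force: [-1.0, 0.0, 1.2]
grip_width: 0.026
```

```bash
python3 -c "from h import *;where()"
```

```text
t 10.13 tcp gate-frame mm [-49.7  -2. ] z 82.6 yaw-stand 0.09 rot [-179.8   -1.5   14.5] F [-1.   0.   1.2]
```

servo_tool --plan '[[0.3,[1,-0.1,0],[0,0,0]],[0.3,[1,-0.1,0.03],[0,0,0]],[0.3,[0.8,0,0.03],[0,0,0]],[0.3,[0.7,0,0],[0,0,0]],[0.3,[0,0,0],[0,0,0]]]'

```text
time_s: 10.55
tool_pos: [0.6098, 0.0268, 0.0819]
tool_rot: [-180.0, -1.5, 14.5]
force: [-0.6, 3.9, 1.4]
grip_width: 0.0259
```

```bash
python3 - <<'E'
from h import *
o=where(); c=env.read_camera("wrist"); cv2.imwrite("pics/w7.png",c["image"])
E
```

```text
t 10.55 tcp gate-frame mm [-7.9 -2.5] z 81.9 yaw-stand 0.08 rot [-180.    -1.5   14.5] F [-0.6  3.9  1.4]
```

View pics/w7.png

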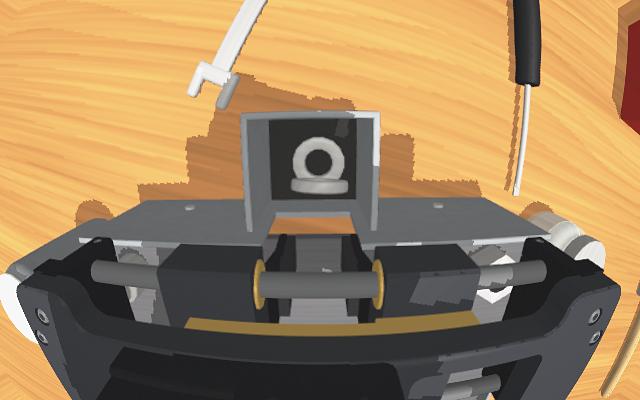

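Both washers are in the slot: one flat at (318,160), one leaning at (320,186). Now the left-hand washer; I'll watch joint 7 while turning.

servo_tool --plan '[[0.3,[-2.0,0,-2.0],[0,0,0]],[0.3,[-2.5,-2.0,-3],[0,0,0]],[0.3,[-2.5,-2.3,0],[0,0,0]],[0.3,[-2.5,-2.3,0],[0,0,0]],[0.3,[-2.5,-2.3,0],[0,0,0]],[0.3,[-1.2,-2.3,0],[0,0,0]],[0.3,[0,0,0],[0,0,6.8]],[0.3,[0,0,0],[0,0,6.8]],[0.3,[0,0,0],[0,0,6.8]],[0.3,[0,0,0],[0,0,6.8]],[0.3,[0,0,0],[0,0,0]]]'

```text
time_s: 11.52
tool_pos: [0.4459, 0.1002, 0.1285]
tool_rot: [-179.2, -1.6, -14.1]
force: [-0.3, 0.4, -0.8]
grip_width: 0.0261
```

```bash
python3 - <<'E'
from h import *
o=where(); print(o["qpos"].round(1)); c=env.read_camera("wrist"); rings(o,c)
E
```

```text
t 11.52 tcp gate-frame mm [-148.4  109.4] z 128.5 yaw-stand -28.52 rot [-179.2   -1.6  -14.1] F [-0.3  0.4 -0.8]
[ -41.2   -3.5   24.5  118.4    1.8   63.  -121.6]
ring px 324.5 183.5 28.8 gate mm [-124.    90.9]
ring px 173.5 164.5 34.4 gate mm [-58.8 179.9]
ring px 108.5 179.5 37.6 gate mm [-36.5 241.1]
ring px 46.5 224.5 38.5 gate mm [-26.4 348.3]
ring px 205.5 84.5 22.9 gate mm [-23.4 129.1]
```

servo_tool --plan '[[0.3,[0,0,0.5],[0,0,5.5]],[0.3,[0,0,0.5],[0,0,5.5]],[0.3,[0,0,0.5],[0,0,5.5]],[0.3,[0,-0.4,0],[0,0,0]],[0.3,[0,0,0],[0,0,0]]]'

```text
time_s: 11.98
tool_pos: [0.4494, 0.1024, 0.1138]
tool_rot: [-178.7, -1.4, -30.1]
force: [0.2, 1.2, 0.7]
grip_width: 0.0262
```

```bash
python3 - <<'E'
from h import *
o=where(); print(o["qpos"].round(1)); c=env.read_camera("wrist"); rings(o,c)
p=np.array(tog(o["tool_pos"])); t=np.array([-145,112]); a=np.radians(o["tool_rot"][2]-14.4)
d=t-p; print("tool shift mm x,y",d@[np.cos(a),np.sin(a)],d@[np.sin(a),-np.cos(a)])
E
```

```text
t 11.98 tcp gate-frame mm [-144.4  110.6] z 113.8 yaw-stand -44.48 rot [-178.7   -1.4  -30.1] F [0.2 1.2 0.7]
[ -40.7   -2.    24.2  119.     1.1   60.9 -137. ]
ring px 316.5 189.5 30.7 gate mm [-122.8   90.3]
ring px 162.5 125.5 21.0 gate mm [-18.4 133.1]
tool shift mm x,y -1.4089996367918904 -0.5785499317434319
```

servo_tool --plan '[[0.3,[-0.2,0,1.3],[0,0,0]],[0.3,[0,0,1.1],[0,0,0]],[0.3,[0,0,0.4],[0,0,0]],[0.3,[0,0,0],[0,0,0]]]'

```text
time_s: 12.37
tool_pos: [0.4499, 0.1034, 0.0865]
tool_rot: [-178.6, -1.5, -29.4]
force: [0.3, 0.1, 0.2]
grip_width: 0.0263
```

```bash
python3 -c "from h import *;where()"
```

```text
t 12.37 tcp gate-frame mm [-143.7  111.4] z 86.5 yaw-stand -43.78 rot [-178.6   -1.5  -29.4] F [0.3 0.1 0.2]
```

servo_tool --plan '[[0.3,[0,0,0.25],[0,0,0]],[0.3,[1.0,0.08,0.05],[0,0,0]],[0.3,[1.0,0.08,0.05],[0,0,0]],[0.3,[1.0,0.08,0.03],[0,0,0]],[0.3,[1.0,0.08,0.03],[0,0,0]],[0.3,[1.0,0.08,0.03],[0,0,0]]]'

```text
time_s: 12.87
tool_pos: [0.4928, 0.0771, 0.0853]
tool_rot: [-178.5, -1.5, -28.7]
force: [0.6, 0.2, -0.2]
grip_width: 0.026
```

```bash
python3 -c "from h import *;o=where();c=env.read_camera('wrist');rings(o,c)"
```

```text
t 12.87 tcp gate-frame mm [-108.7   75.2] z 85.3 yaw-stand -43.11 rot [-178.5   -1.5  -28.7] F [ 0.6  0.2 -0.2]
ring px 317.5 209.5 34.4 gate mm [-91.   57.7]
ring px 146.5 218.5 23.2 gate mm [-22.9 141.2]
```

servo_tool --plan '[[0.3,[1.0,0.12,0.2],[0,0,0]],[0.3,[1.0,0.12,0.05],[0,0,0]],[0.3,[1.0,0.12,0.05],[0,0,0]],[0.3,[1.0,0.12,0.03],[0,0,0]],[0.3,[1.0,0.12,0.03],[0,0,0]],[0.3,[1.0,0.12,0.03],[0,0,0]],[0.3,[0.8,0.12,0],[0,0,0]],[0.3,[0,0,0],[0,0,0]]]'

```text
time_s: 13.58
tool_pos: [0.5557, 0.033, 0.0851]
tool_rot: [-178.4, -1.7, -28.6]
force: [-0.2, -0.3, 0.0]
grip_width: 0.026
```

```bash
python3 -c "from h import *;o=where();c=env.read_camera('wrist');rings(o,c)"
```

```text
t 13.58 tcp gate-frame mm [-58.7  16.9] z 85.1 yaw-stand -43.04 rot [-178.4   -1.7  -28.6] F [-0.2 -0.3  0. ]
ring px 317.5 210.5 34.8 gate mm [-41.4  -0.2]
ring px 261.5 107.5 30.8 gate mm [ 19.6 -16.8]
ring px 457.5 37.5 44.4 gate mm [ -21.6 -124. ]
```

servo_tool --plan '[[0.3,[-1.2,0,-0.2],[0,0,0]],[0.3,[-1.2,0,-0.3],[0,0,0]],[0.3,[0,0,0],[0,0,-6.2]],[0.3,[0,0,0],[0,0,-6.2]],[0.3,[0,0,0],[0,0,-6.2]],[0.3,[0,0,0],[0,0,-6.2]],[0.3,[0,0,0],[0,0,-6.2]],[0.3,[0,0,0],[0,0,-6.2]],[0.3,[0,0,0],[0,0,-5]],[0.3,[0,0,0],[0,0,0]]]'

```text
time_s: 14.47
tool_pos: [0.521, 0.0536, 0.0892]
tool_rot: [-179.7, -1.9, 16.1]
force: [-0.7, 0.4, 0.0]
grip_width: 0.0265
```

```bash
python3 -c "from h import *;o=where();c=env.read_camera('wrist');rings(o,c)"
```

```text
t 14.47 tcp gate-frame mm [-87.3  45.5] z 89.2 yaw-stand 1.7 rot [-179.7   -1.9   16.1] F [-0.7  0.4  0. ]
ring px 400.5 172.5 33.6 gate mm [-41.4   0.8]
ring px 389.5 52.5 25.2 gate mm [24.9 10.1]
ring px 165.5 149.5 24.3 gate mm [-30.8 136.6]
ring px 561.5 159.5 26.1 gate mm [ -24.9 -118.4]
ring px 35.5 212.5 31.9 gate mm [-75.7 273.6]
```

Lateral move to y≈0 and lowering.

servo_tool --plan '[[0.3,[0,2.2,0],[0,0,1.7]],[0.3,[0,2.0,0.2],[0,0,0]],[0.3,[0,0,0.3],[0,0,0]],[0.3,[0,0,0],[0,0,0]]]'

```text
time_s: 14.85
tool_pos: [0.5299, 0.0161, 0.0841]
tool_rot: [-179.4, -1.9, 13.8]
force: [-0.2, 0.0, -1.0]
grip_width: 0.0262
```

```bash
python3 -c "from h import *;o=where()"
```

```text
t 14.85 tcp gate-frame mm [-87.9   7. ] z 84.1 yaw-stand -0.59 rot [-179.4   -1.9   13.8] F [-0.2  0.  -1. ]
```

servo_tool --plan '[[0.3,[0,0.6,0],[0,0,-0.6]],[0.3,[1,0,0],[0,0,0]],[0.3,[1,0,0],[0,0,0]],[0.3,[1,0,0],[0,0,0]],[0.3,[1,0,0],[0,0,0]]]'

```text
time_s: 15.27
tool_pos: [0.5708, 0.0243, 0.0853]
tool_rot: [-179.3, -1.8, 14.5]
force: [-0.1, -0.2, -0.1]
grip_width: 0.0263
```

```bash
python3 -c "from h import *;o=where()"
```

```text
t 15.27 tcp gate-frame mm [-46.3   4.7] z 85.3 yaw-stand 0.06 rot [-179.3   -1.8   14.5] F [-0.1 -0.2 -0.1]
```

servo_tool --plan '[[0.3,[0.5,0.25,0.1],[0,0,0]],[0.3,[0.6,0.25,0.1],[0,0,0]],[0.3,[0.7,0.1,0.05],[0,0,0]],[0.3,[0,0,0],[0,0,0]]]'

```text
time_s: 15.6
tool_pos: [0.5946, 0.0262, 0.083]
tool_rot: [-179.3, -1.8, 14.7]
force: [-0.2, 0.1, 0.7]
grip_width: 0.026
```

```bash
python3 -c "from h import *;o=where();c=env.read_camera('wrist');rings(o,c)"
```

```text
t 15.6 tcp gate-frame mm [-22.8   0.7] z 83.0 yaw-stand 0.29 rot [-179.3   -1.8   14.7] F [-0.2  0.1  0.7]
ring px 317.5 210.5 35.2 gate mm [1.6 0.9]
ring px 325.5 133.5 28.8 gate mm [42.8 -3. ]
ring px 596.5 248.5 29.4 gate mm [ -30.  -219.7]
```

servo_tool --plan '[[0.3,[0.6,0,0],[0,0,0]],[0.3,[0.4,0,0],[0,0,0]],[0.3,[0,0,0],[0,0,0]],[0.3,[0,0,0],[0,0,0]]]'

```text
time_s: 15.98
tool_pos: [0.6043, 0.0285, 0.0828]
tool_rot: [-179.3, -1.8, 14.6]
force: [-0.1, 0.2, 0.1]
grip_width: 0.0262
```

```bash
python3 - <<'E'
from h import *
o=where(); c=env.read_camera("wrist"); cv2.imwrite("pics/w8.png",c["image"])
E
```

```text
t 15.98 tcp gate-frame mm [-12.8   0.4] z 82.8 yaw-stand 0.23 rot [-179.3   -1.8   14.6] F [-0.1  0.2  0.1]
```

View pics/w8.png

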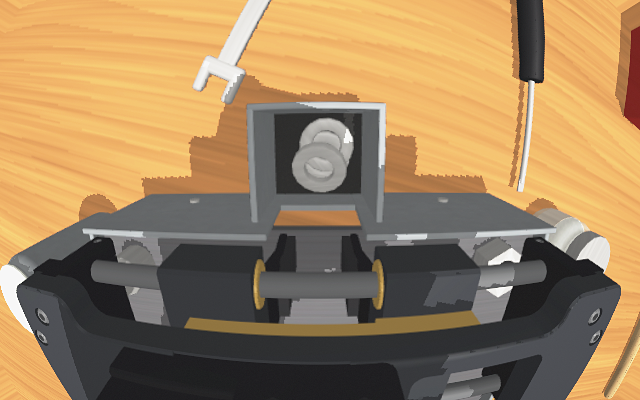

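The third washer has left the deck. I'll retreat up and back, then take a final look.

servo_tool --plan '[[0.3,[-2,0,-1.0],[0,0,0]],[0.3,[-1,0,-3],[0,0,0]],[0.3,[-1,0,-3],[0,0,0]],[0.3,[-1,0,-3],[0,0,0]],[0.3,[0,0,-2],[0,0,0]],[0.3,[0,0,0],[0,0,0]],[0.3,[0,0,0],[0,0,0]],[0.3,[0,0,0],[0,0,0]],[0.3,[0,0,0],[0,0,0]],[0.3,[0,0,0],[0,0,0]]]'

```text
time_s: 16.87
tool_pos: [0.5466, 0.0123, 0.2021]
tool_rot: [-179.2, -1.4, 14.6]
force: [-0.1, 0.6, -0.1]
grip_width: 0.026
```

```bash
python3 - <<'E'
from h import *
o=where(); c=env.read_camera("wrist"); cv2.imwrite("pics/w9.png",c["image"])
for n,p,z in(("nut",0,0),): pass
E
```

```text
t 16.87 tcp gate-frame mm [-72.7  -0.9] z 202.1 yaw-stand 0.19 rot [-179.2   -1.4   14.6] F [-0.1  0.6 -0.1]
```

View pics/w9.png

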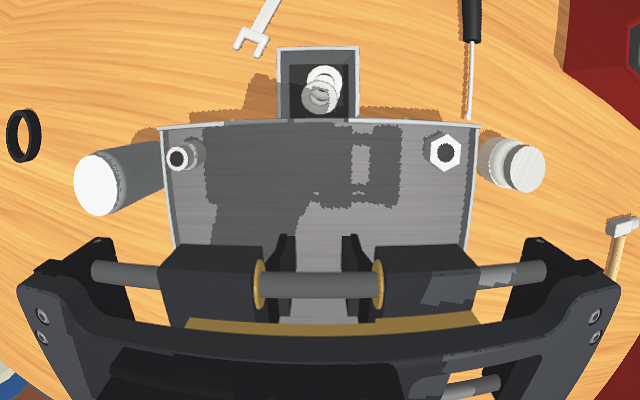

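The deck is empty apart from the nut (446,152) and the socket (178,158). The washers are stacked in the slot around (322,88). I'll check the bystander positions, then hand in.

```bash
python3 - <<'E'
from h import *
o=env.get_obs(); c=env.read_camera("wrist")
print("nut",tog(wrist_pt(c,o,446,152,.098)),"was",tog([.6204,-.0888]),"sock",tog(wrist_pt(c,o,178,158,.12)),"was",tog([.5595,.1419]))
print(env.sign_off())
E
```

```text
nut [ -25.2 -116.3] was [ -26.4 -117.1] sock [-28.9 121.3] was [-28.  121.5]
the job is handed in; nothing more can be done
None
```

I swept all three washers one at a time along the deck and out through the gate with the slightly open fingertips. The middle one went first, then the right, then the left, and none was picked up. I handed the job in at about 17 s of robot time, well under the 54 s limit.

**Last checks:** the final wrist picture shows no washer left on the deck and a pile of washers in the catch slot, where they partly overlap. I saw each one go in, but I did not count three separately in that last picture. The nut and the socket measure within 1.5 mm of where they started, which is within camera accuracy. The other bench items visible in that picture look undisturbed, but I did not measure them.

**Contact:** the hand finished clear, about 120 mm above the deck. The largest outside force I read was about 4 N. It came at the end of the second push, probably from a fingertip touching the edge of the gate. No check failed.

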